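# Refit the bottle warmer's knob and keep it pressed in

## Task

The red control knob has come off the bottle warmer on the breakfast table. Pick it up, turn it so the flat in its socket matches the flat of the brass D-shaft (white pointer line on the same side as the red mark on the dial), push it fully home on the shaft, then keep pressing so that the sprung shaft stays pushed in to its stop. Finish like that, still gripping the knob and pressing it down, and leave the rattle, the jar and the mug standing where they are.

Things in the scene. Friction and masses are not known exactly. Their poses are not given: they have to be found in the camera images.
- knob: Loose red control knob, standing upright, socket down, 42 mm high, about 60 g. Origin: centre of its underside; z up. Round skirt 51 mm across, 20 mm high; on it a grip bar 14 mm wide (y), 44 mm long (x), from 20 to 42 mm above the underside: pinch it across the 14 mm. A white line on the bar runs from the middle to the +x end.
- knob_pointer (a point): Tip of the white line: top of the +x end of the knob's bar (22 mm along knob x, 42 mm above the underside). The D-socket opens in the underside and is 16 mm deep: 16 mm across, its flat 5 mm from the axis on this +x side. Play on the shaft: about 1 mm all round, 0.15 rad in angle.
- shaft_tip (a point): Centre of the top of the upright brass D-shaft on the warmer (moves down with it); z up. 14 mm across, its flat 4 mm from the axis on the +x side of this point; the top 3 mm taper. It cannot turn. Unpressed, it stands 24 mm above the dial. Fully home, the knob's underside is 16 mm below this point.
- spindle: Grey round dial, 72 mm across, 3 mm thick, fixed on the warmer's deck round the shaft; origin: centre of its underside, 70 mm above the table; z up. A red radial mark on its +x side lies on the side of the shaft's flat. The knob, fully home, stays 8 mm above its face, 3 mm with the shaft pushed right in.
- shaft (a joint): How far the sprung shaft is pushed down, m: 0 released, 0.005 at its stop. The spring takes about 3 N to start and 10 N at the stop, and pushes the shaft and knob up again when released.
- warmer: White bottle warmer, fixed on the table; origin: centre of its underside. 170 mm along its x, 300 mm along its y, the deck 70 mm high. The dial and shaft stand on the deck 85 mm from the centre towards -y; at 68 mm towards +y a green tank, 144 mm across, rises to 129 mm with its lid knob.
- rattle: Bystander: wooden baby rattle with a red disc on top, 66 mm across, 80 mm high, standing; origin: centre of its underside. Looks red from above like the knob, but is larger and has no bar.
- puree_jar: Bystander: amber glass jar with an orange cap, 58 mm across, 75 mm high; origin: centre of its underside.
- mug: Bystander: orange mug, 80 mm across, 90 mm high, handle to its +y; origin: centre of its underside.
Mind the look-alikes: they are no part of the job. Leave any blue, green or pink look-alike of the knob alone.

How it is judged (in metres and radians):
On the way, in this order (a step that is already met when the one before it is completed fails the run):
1. the knob is picked up in the fingers, its underside more than 30 mm above the table (height (world z) of knob above 0.03 m and contact force between the fingers and knob above 2 N), for 0.2 s.
2. the knob is fully home on the shaft, flats matched (z of knob in the frame of shaft_tip below -0.0135 m and horizontal distance between knob and shaft_tip below 0.003 m and angle between the x axis of knob and the x axis of shaft_tip, either way round below 0.26 rad and x of knob_pointer in the frame of shaft_tip above 0.015 m and angle between knob's own z axis and vertical below 0.12 rad), for 0.1 s.
At the end, for the whole second after the job is handed in: Knob upright and fully home on the D-shaft: underside 13.5+ of 16 mm below the tip, centred within 3 mm, pointer on the flat's side within 0.26 rad; shaft pushed in over 3.5 of 5 mm; fingers still bear on the knob (over 2 N); knob still (all of step 2 and value of joint shaft above 0.0035 m and contact force between the fingers and knob above 2 N and linear speed of knob below 0.02 m/s); the arm keeps its last pose, push and grip.
It fails at once if a bystander is shifted by more than 40 mm (distance of any of rattle, puree_jar, mug from where it was at the start of the episode above 0.04 m).
It fails at once if a bystander is tipped over (angle between any of rattle, puree_jar, mug's own z axis and vertical above 0.5 rad).
It also fails if it takes over 43 s, if anything falls off the work surface, if the arm or the gripper's body presses on something with over 40 N, if the wrist force passes 120 N, or if a joint passes its speed limit or range.

## Robot

A 6-joint arm with a two-finger parallel gripper is mounted at the origin on the work surface. World frame = base frame: x ahead of the robot, y to its left, z up, the work surface at z = 0. Lengths are in mm, angles in rad, forces in N, time in s.
With the tool pointing down it reaches from about 400 to 925 mm from the base axis. Payload 12.5 kg.
Tool frame: the origin (TCP) lies at the very end of the fingers, on their centre line; the grasp point (between the pads) lies 19 mm behind it; z points along the fingers, y is the line along which they close (so a half turn about z gives the same grasp; the last joint's range is limited). The gripper opens to 95 mm and grips with 3 to 60 N. Pads are 20 mm wide; open, the fingers measure 119 mm over their backs; the gripper's body (75 mm by 180 mm) begins 59 mm behind the grasp point.
Start: joints at [-1.45, 0.491, 1.559, -0, 1.092, -0.106], TCP at [140.56, -609.007, 214.661] pointing down, gripper open.
Joint ranges: [-3.1, 3.1], [-0.84, 2.19], [0.05, 2.79], [-1.13, 4.28], [0.06, 2.93], [-2.69, 2.69]. Speed limits (rad/s): [2.22, 2.22, 2.79, 3.14, 3.14, 3.14].

## Interface

Orientations are given as [roll, pitch, yaw] about the fixed x, y, z axes, in that order (R = Rz(yaw) Ry(pitch) Rx(roll)).
In Python, from cell import state, read_camera, camera_info, job_done gives the robot as it stands.
- The arm moves only by the tool move_tool, called after "Emit:" by a JSON object that holds its "op" and its "data", one argument or row to a line. Schema: {"type":"object","properties":{"rows":{"type":"array","items":{"type":"array","items":{"type":"number"},"minItems":5,"maxItems":5},"minItems":1,"maxItems":5},"only":{"type":"string"},"quiet":{"type":"boolean"},"lines":{"type":"string"}},"required":["rows"],"additionalProperties":false}. rows is a list of rows, 1 to 5 of them, each of 5 numbers: dx, dy, dz in a scale on which 1.0 is 300 mm, then a turn about the tool's z in parts of the range, where 1.0 means 2 rad, then the opening from 0.0 (shut) to 1.0 (fully open); each row is the pose to reach, as a shift and turn from the pose commanded when the call began, along the tool's axes at that moment; what a row does not reach only later rows make up. A row lasts 1/12 s, in which the tool goes at most 41.7 mm and 0.125 rad, less where a joint would pass 70% of its speed; a pose out of reach is approached as far as the arm can. The fingers move at their own pace and stop on an object; the grip force is fixed at half the most. Time passes only in rows, so rows that do not move let the fingers close. The tool returns the time, the measured TCP pose, the force, the opening and the grip force at its end. only (a regular expression) keeps the lines of the reply that match it, lines (a string "A,B") keeps lines A to B, and quiet returns only ok. No shift or turn number may pass 1 either way. Input that does not fit is refused with a message, and nothing moves.
- state(): the state, without advancing time (a new reading comes with each control period).
- read_camera(name): name is "scene" or "top" or "wrist"; returns (picture, depth): 420x560x3 uint8, red, green, blue; 420x560 float32, mm along the optical axis (not along the pixel's ray), 0 where there is no reading.
- camera_info(name): a dict with "vertical_fov" (degrees; the focal length in pixels is half the picture's height over the tangent of half this angle, whatever the lens; pixels are square), "cx", "cy" (the principal point, pixels), "origin" and "attitude" of the camera in the world. Camera axes: x right, y down, z forward; pixel columns grow to the right and rows downward; lengths in mm; the calibration is good to about 2 mm. The wrist camera is an equidistant fisheye: a pixel r from the principal point sees the ray r / f radians off the axis. A picture is of the moment at which its call begins: read the wrist's pose just before it. camera_info takes no time and is no camera call; for the wrist camera it gives the pose at the moment of the call.
- job_done(): hands the job in; it is judged then, once.
The state is a dict: "t": time; "joints": joint angles; "qvel": joint speeds; "tau": joint torques, N m; "eef_pos": TCP position; "tcp_rot": TCP orientation; "ft_force": force on the tool from outside, world axes, zero at the start; "moment": the same for the moment, N m; "opening": opening from 0.0 (shut) to 1.0 (fully open); "grip_force": force on a finger pad.
Only numpy, scipy, OpenCV 4.12 (cv2) and the standard library are available. Lean on these libraries where they do the work, as an engineer would, in place of code of your own. Each camera call takes 0.05 s, during which the arm holds its last target. There are 200 camera calls.

## Working session

There is one attempt and no reset: what is moved stays moved. The work goes in short steps, Python scripts to look and compute and a tool call to move; the robot and the scene stay as the last step left them, time stands still between calls to the robot, and variables do not carry over. Pictures are saved under pics/ and viewed, at most 10 in all, crops included, and the job is handed in when it is done.

```bash
mkdir -p pics; ls; python3 - <<'E'
from cell import *
import cv2
s=state();print(s)
for n in("top","scene","wrist"):
    print(n,camera_info(n))
    if n!="wrist":
        p,d=read_camera(n);cv2.imwrite(f"pics/{n}0.png",p[:,:,::-1]);import numpy as np;np.savez(f"{n}0.npz",p=p,d=d)
E
```

```text
pics
{'t': 0.0, 'joints': array([-1.44956563e+00,  4.91549916e-01,  1.55945639e+00, -1.70349127e-05,
        1.09170233e+00, -1.05587562e-01]), 'qvel': array([-8.97589645e-04,  1.49867490e-03,  1.72842263e-03, -1.10094971e-03,
        4.31282404e-07,  6.90278160e-04]), 'tau': array([ 2.05867771e-03, -6.12642074e+01, -2.58175349e+01,  6.92785112e-02,
        4.82733117e-02, -1.27067988e-04]), 'eef_pos': array([ 140.54445642, -608.73755737,  214.06535169]), 'tcp_rot': array([-3.14048130e+00, -1.02590512e-04,  2.26826067e-01]), 'ft_force': array([0.41455668, 0.81999299, 0.30505264]), 'moment': array([0.01297238, 0.03279905, 0.01403878]), 'grip_force': 0.0, 'opening': 1.0003113101471313}
top {'vertical_fov': 53.70811043157, 'cx': 286.5124534893298, 'cy': 210.10637380035124, 'origin': array([ 453.14933856,  -65.0483734 , 1172.43015671]), 'attitude': array([-3.08103085, -0.01296837, -1.55122315])}
scene {'vertical_fov': 42.81700533917678, 'cx': 275.1972705449452, 'cy': 211.3842382246653, 'origin': array([1161.29796289, -625.42046569, 1082.2973525 ]), 'attitude': array([-2.44226755, -0.00452012,  0.85191472])}
wrist {'vertical_fov': 65.70646984690485, 'cx': 277.10244275501253, 'cy': 208.61776648563315, 'origin': array([ 209.38301701, -592.27799458,  385.48420542]), 'attitude': array([ 2.88510125e+00, -2.73258778e-04, -1.34505037e+00])}
```

View pics/top0.png

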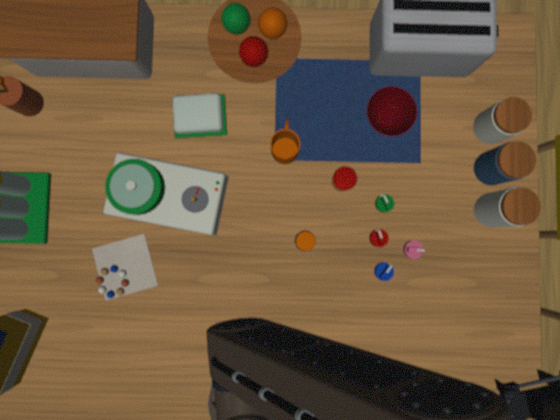

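View pics/scene0.png

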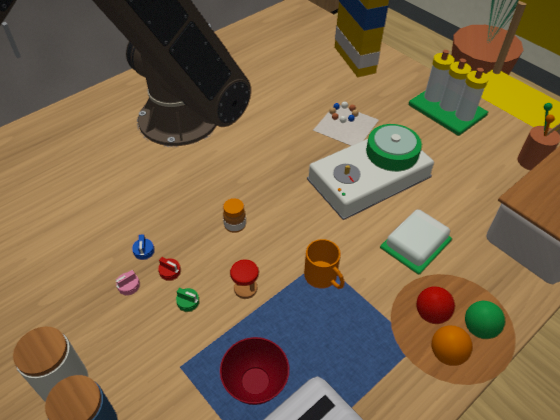

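The top view shows the red knob at (379,238), with green (385,203), pink (414,249) and blue (384,271) look-alikes round it. The rattle is at (345,178), the jar at (305,240), the mug at (286,148), and the dial and shaft at (195,199). Next I'll measure the knob and dial.

```bash
cat > h.py <<'E'
import numpy as np,cv2
from scipy.spatial.transform import Rotation as R
from cell import *
def ray(n,uv,info=None):
    c=info or camera_info(n);f=210/np.tan(np.radians(c["vertical_fov"]/2))
    a=(np.atleast_2d(uv).astype(float)-[c["cx"],c["cy"]])/f
    if n=="wrist":
        r=np.linalg.norm(a,axis=1)[:,None]+1e-12
        v=np.hstack([a/r*np.sin(r),np.cos(r)])
    else: v=np.hstack([a,np.ones((len(a),1))])
    return np.array(c["origin"]),R.from_euler("xyz",c["attitude"]).apply(v)
def onplane(n,uv,z,info=None):
    o,v=ray(n,uv,info);return o+v*((z-o[2])/v[:,2])[:,None]
def red(p):
    h=cv2.cvtColor(p,cv2.COLOR_RGB2HSV)
    return (((h[...,0]<6)|(h[...,0]>172))&(h[...,1]>150)&(h[...,2]>60)).astype(np.uint8)
def blobs(m,amin=4):
    n,l,st,ce=cv2.connectedComponentsWithStats(m);return [(st[i,4],st[i,:4],ce[i]) for i in range(1,n) if st[i,4]>=amin],l
E
python3 - <<'E'
from h import *
for n in("top","scene"):
    z=np.load(n+"0.npz");p,d=z["p"],z["d"]
    for a,b,c in blobs(red(p))[0]: print(n,a,b,c.round(1),onplane(n,c,20)[0].round(1),onplane(n,c,73)[0].round(1),d[int(c[1]),int(c[0])])
    kc,dc=((379,238),(195,199)) if n=="top" else ((169,268),(348,173))
    cr=[cv2.resize(p[y-24:y+24,x-24:x+24],(384,384),interpolation=cv2.INTER_CUBIC) for x,y in(kc,dc)]
    cv2.imwrite(f"pics/{n}c.png",np.hstack(cr)[:,:,::-1])
a=cv2.imread("pics/topc.png");b=cv2.imread("pics/scenec.png")
cv2.imwrite("pics/c.png",cv2.resize(np.vstack([a,b]),(600,600)))
E
```

```text
top 624 [239  36  28  30] [252.9  51. ] [975.3  25.8  20. ] [951.2  21.7  73. ] 1083.5696
top 1350 [371  87  45  43] [391.4 107.6] [ 820.6 -370.4   20. ] [ 803.7 -356.3   73. ] 1185.5964
top 4 [370  99   3   2] [370.8  99.2] [ 843.2 -311.4   20. ] [ 825.3 -300.1   73. ] 1129.5914
top 4 [368 105   1   4] [368.  106.5] [ 822.1 -303.8   20. ] [ 805.2 -292.8   73. ] 1132.0466
top 4 [414 109   3   3] [415.  110.2] [ 814.5 -437.5   20. ] [ 797.8 -420.4   73. ] 1134.9049
top 5 [367 111   2   4] [367.8 112.2] [ 805.7 -303.3   20. ] [ 789.5 -292.4   73. ] 1127.1074
top 7 [414 113   2   4] [414.6 114.7] [ 801.6 -436.3   20. ] [ 785.5 -419.2   73. ] 1131.6713
top 10 [373 126   8   6] [376.8 129.1] [ 757.8 -329.2   20. ] [ 743.7 -317.1   73. ] 1157.8002
top 401 [333 167  24  23] [344.5 177.9] [ 617.1 -239.3   20. ] [ 609.6 -231.3   73. ] 1100.5526
top 4 [197 189   2   4] [197.2 190.5] [572.9 170.9  20. ] [567.4 160.1  73. ] 1099.084
top 196 [370 230  18  17] [378.5 238.6] [ 449.2 -336.    20. ] [ 449.4 -323.6   73. ] 1135.6719
scene 7 [349 176   5   6] [350.9 178.4] [539.1 200.5  20. ] [570.1 159.3  73. ] 1392.4519
scene 337 [159 257  21  23] [168.  268.7] [ 459.1 -342.8   20. ] [ 494.1 -356.9   73. ] 1268.8551
scene 567 [230 260  28  25] [243.9 272.1] [ 584.7 -212.8   20. ] [ 613.4 -233.4   73. ] 1199.877
scene 1086 [417 287  38  37] [435.1 304.5] [936.8  58.5  20. ] [948.   24.4  73. ] 1106.2622
scene 2799 [220 337  69  67] [256.1 375.2] [ 798.3 -353.6   20. ] [ 816.4 -367.2   73. ] 1125.9299
```

View pics/c.png

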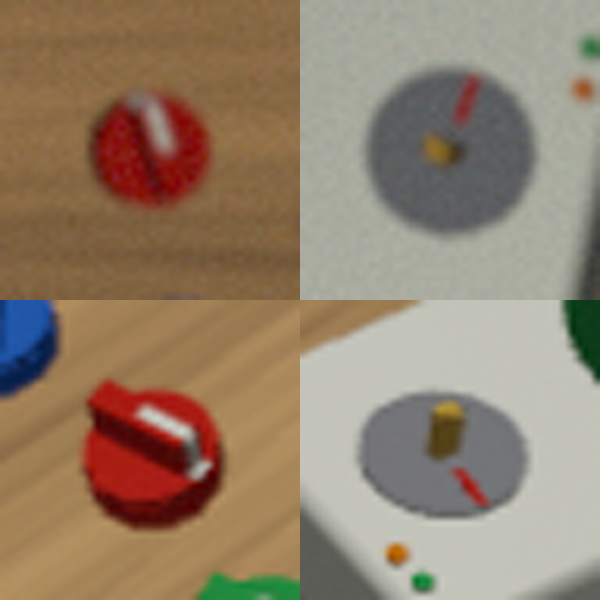

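The knob's white line points to about +x with a little +y. The dial mark points to about +x with a little -y. I'll move above the knob for a wrist view.

Careful with the scale: shifts go in shares of 300 mm and turns go in shares of 2 rad. That gives: 180 mm / 300 = 0.6, 144 mm / 300 = 0.48.

Emit:
{"op": "move_tool", "data": {
  "rows": [
    [0.12,-0.065,0,0,1],
    [0.24,-0.13,0,0,1],
    [0.36,-0.195,0,0,1],
    [0.48,-0.26,0,0,1],
    [0.6,-0.325,0,0,1]
  ]
}}

```text
t: 0.52
eef_pos: [295.0, -472.0, 214.4]
tcp_rot: [-3.141, 0.0, 0.226]
ft_force: [1.0, -0.8, 0.3]
opening: 1.0
grip_force: 0.0
```

Emit:
{"op": "move_tool", "data": {
  "rows": [
    [0.12,-0.065,0,-0.025,0.7],
    [0.24,-0.13,0,-0.05,0.6],
    [0.36,-0.195,0,-0.075,0.5],
    [0.48,-0.26,0,-0.1,0.5],
    [0.6,-0.325,0,-0.115,0.5]
  ]
}}

```text
t: 0.93
eef_pos: [448.6, -336.4, 214.5]
tcp_rot: [-3.141, 0.0, 0.459]
ft_force: [0.8, -0.7, 0.6]
opening: 0.704
grip_force: 0.0
```

Emit:
{"op": "move_tool", "data": {
  "rows": [
    [0,0,0,0,0.5],
    [0,0,0,0,0.5]
  ]
}}

```text
t: 1.1
eef_pos: [448.7, -336.5, 214.3]
tcp_rot: [-3.141, 0.0, 0.46]
ft_force: [0.2, -0.5, -0.2]
opening: 0.567
grip_force: 0.0
```

```bash
python3 - <<'E'
from h import *
s=state();print(s["eef_pos"],s["tcp_rot"],s["opening"])
c=camera_info("wrist");p,d=read_camera("wrist");np.savez("w1.npz",p=p,d=d,**c)
cv2.imwrite("pics/w1.png",p[:,:,::-1])
E
```

```text
[ 448.68081809 -336.47313814  214.34802006] [-3.14117850e+00  2.28444312e-04  4.60412417e-01] 0.5669350688422405
```

View pics/w1.png

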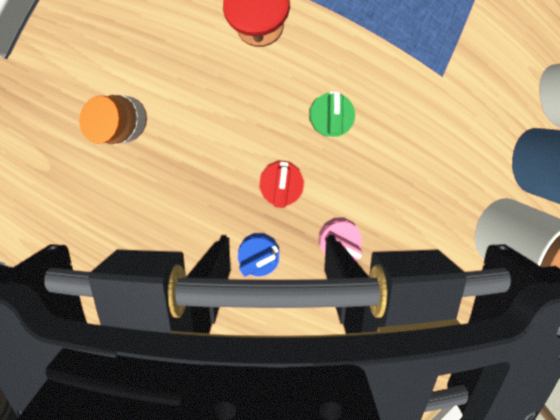

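The wrist view shows the knob at (281,184) with its white line running up to (283,163). The fingers straddle blue (258,255) and pink (342,240) further down the frame. Next step is to measure it precisely.

```bash
cat >> h.py <<'E'
def knob(p,info,roi,n="wrist"):
    x0,y0,x1,y1=roi;m=np.zeros(p.shape[:2],np.uint8);m[y0:y1,x0:x1]=1
    h=cv2.cvtColor(p,cv2.COLOR_RGB2HSV)
    w=((h[...,1]<60)&(h[...,2]>150)).astype(np.uint8)*m
    B,l=blobs(w,8);i=np.argmax([b[0] for b in B]);wb=B[i]
    k=[q for q in range(1,l.max()+1) if (l==q).sum()==wb[0]][0]
    ys,xs=np.nonzero(l==k);W=onplane(n,np.c_[xs,ys],42,info)[:,:2]
    # white pixels: centre and principal direction
    c=W.mean(0);u=np.linalg.svd(W-c,full_matrices=False)[2][0];t=(W-c)@u
    r=red(p)*m;r=cv2.morphologyEx(r|w,cv2.MORPH_CLOSE,np.ones((5,5)))
    cnt=max(cv2.findContours(r,0,cv2.CHAIN_APPROX_NONE)[0],key=cv2.contourArea)[:,0]
    K=onplane(n,cnt,20,info)[:,:2];(cx,cy),rad=cv2.minEnclosingCircle(K.astype(np.float32))
    kc=np.array([cx,cy]);u=u*np.sign((c-kc)@u)
    print("white c",c.round(1),"len",np.ptp(t).round(1),"yaw",np.arctan2(u[1],u[0]).round(3),"circ",kc.round(1),round(rad,1),"mean",K.mean(0).round(1),"yaw2",np.arctan2(*(c-kc)[::-1]).round(3),"offset",((c-kc)@u).round(1),((c-kc)@[-u[1],u[0]]).round(1))
E
python3 - <<'E'
from h import *
z=np.load("w1.npz");info={k:z[k] for k in("vertical_fov","cx","cy","origin","attitude")}
p,d=z["p"],z["d"];knob(p,info,(250,150,312,215))
print(info["origin"],d[184,275],d[170,283])
o,v=ray("wrist",[[275,190]],info)
for uv in [(283,172),(270,195)]:
    o,v=ray("wrist",[uv],info);zc=R.from_euler("xyz",info["attitude"]).apply([0,0,1]);print(o+v[0]*d[uv[1],uv[0]]/(v[0]@zc))
cv2.imwrite("pics/w1c.png",cv2.resize(p[150:215,250:312],None,fx=6,fy=6)[:,:,::-1])
E
```

```text
white c [ 468.  -333.3] len 28.5 yaw 0.378 circ [ 453.1 -337.4] 27.0 mean [ 454.6 -338. ] yaw2 0.267 offset 15.3 -1.7
[ 511.99871007 -304.3143612   385.66315261] 369.279 341.63852
[ 470.2713145  -332.11108475   43.94916941]
[ 437.29410865 -332.40280672   22.4127937 ]
```

View pics/w1c.png

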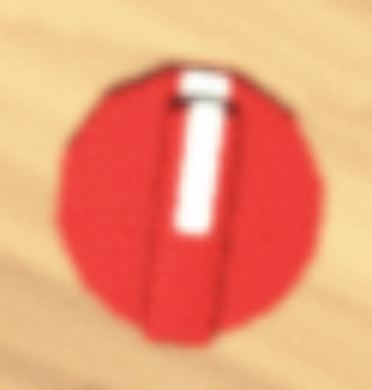

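```bash
python3 - <<'E'
from h import *
z=np.load("w1.npz");info={k:z[k] for k in("vertical_fov","cx","cy","origin","attitude")}
f=lambda uv,h:onplane("wrist",np.array(uv)/6+[250-.5+.08,150-.5+.08],h,info)[:,:2]
W=f([(192,234),(206,98)],42);u=W[1]-W[0];print(W,np.hypot(*u),np.arctan2(u[1],u[0]))
E_=f([(165,110),(143,330),(238,110),(215,340)],42);print(E_,[np.arctan2(*(E_[a]-E_[b])[::-1]) for a,b in((0,1),(2,3))])
print(f([(57,200),(323,200)],20),f([(57,200),(323,200)],20).mean(0))
s=state();print(s["eef_pos"],s["tcp_rot"])
E
```

```text
[[ 453.20921259 -338.95754396]
 [ 476.32890712 -330.21515196]] 24.717396562802364 0.3615173222002443
[[ 471.17850312 -324.66402225]
 [ 433.37151536 -338.90831847]
 [ 476.93430705 -336.25649413]
 [ 437.49239351 -351.46794903]] [np.float64(0.36031592933964407), np.float64(0.3680898391057841)]
[[ 443.98631    -315.18194756]
 [ 466.48532535 -360.59948204]] [ 455.23581767 -337.8907148 ]
[ 447.69143384 -337.54737723  214.35264221] [-3.14115474e+00  4.40512667e-04  4.58328076e-01]
```

Knob: centre (455,-338), yaw 0.364. I'll descend and grip with the fingertips just above the skirt.

Scaled: 155 mm / 300 = 0.5167, 100 mm / 300 = 0.3333, 0.095 rad / 2 = 0.0475.

Emit:
{"op": "move_tool", "data": {
  "rows": [
    [0.019,0.0137,0.1,0.0475,0.45],
    [0.019,0.0137,0.2167,0.0475,0.45],
    [0.019,0.0137,0.3333,0.0475,0.45],
    [0.019,0.0137,0.4333,0.0475,0.45],
    [0.019,0.0137,0.5167,0.0475,0.45]
  ],
  "only": "t:|pos|force|rot"
}}

```text
t: 1.57
eef_pos: [452.7, -340.1, 57.5]
tcp_rot: [-3.14, 0.001, 0.359]
ft_force: [-0.2, -0.1, 0.2]
grip_force: 0.0
```

Emit:
{"op": "move_tool", "data": {
  "rows": [
    [0,0,0.05,0,0.45],
    [0,0,0.09,0,0.45],
    [0,0,0.12,0,0.45],
    [0,0,0.12,0,0.45],
    [0,0,0.12,0,0.45]
  ]
}}

```text
t: 1.98
eef_pos: [453.8, -339.9, 23.7]
tcp_rot: [-3.141, 0.0, 0.36]
ft_force: [0.3, -0.7, 0.8]
opening: 0.45
grip_force: 0.0
```

Emit:
{"op": "move_tool", "data": {
  "rows": [
    [0,0,0,0,0],
    [0,0,0,0,0],
    [0,0,0,0,0],
    [0,0,0,0,0],
    [0,0,0,0,0]
  ]
}}

```text
t: 2.4
eef_pos: [454.5, -339.3, 24.0]
tcp_rot: [3.141, -0.0, 0.362]
ft_force: [-0.4, 1.3, -0.1]
opening: 0.16
grip_force: 0.4
```

Scaled: -55 mm / 300 = -0.1833, -25 mm / 300 = -0.0833.

Emit:
{"op": "move_tool", "data": {
  "rows": [
    [0,0,0,0,0],
    [0,0,0,0,0],
    [0,0,-0.0267,0,0],
    [0,0,-0.0833,0,0],
    [0,0,-0.1833,0,0]
  ]
}}

```text
t: 2.82
eef_pos: [453.4, -338.3, 77.4]
tcp_rot: [-3.137, 0.002, 0.362]
ft_force: [0.1, -0.5, -1.3]
opening: 0.146
grip_force: 30.0
```

Emit:
{"op": "move_tool", "data": {
  "rows": [
    [0,0,-0.1,0,0],
    [0,0,-0.2,0,0],
    [0,0,-0.3,0,0],
    [0,0,-0.3833,0,0],
    [0,0,-0.4333,0,0]
  ]
}}

```text
t: 3.23
eef_pos: [454.7, -339.4, 212.0]
tcp_rot: [3.139, -0.001, 0.362]
ft_force: [0.6, 0.7, -0.2]
opening: 0.148
grip_force: 30.0
```

```bash
python3 - <<'E'
from h import *
s=state();print(s["eef_pos"],s["tcp_rot"],s["opening"],s["grip_force"])
c=camera_info("wrist");p,d=read_camera("wrist");np.savez("w2.npz",p=p,d=d,**c)
cv2.imwrite("pics/w2.png",p[:,:,::-1])
E
```

```text
[ 454.72759217 -339.43128942  212.02726398] [ 3.13852085e+00 -1.40692484e-03  3.61920847e-01] 0.14823820501901736 29.985920190811157
```

View pics/w2.png

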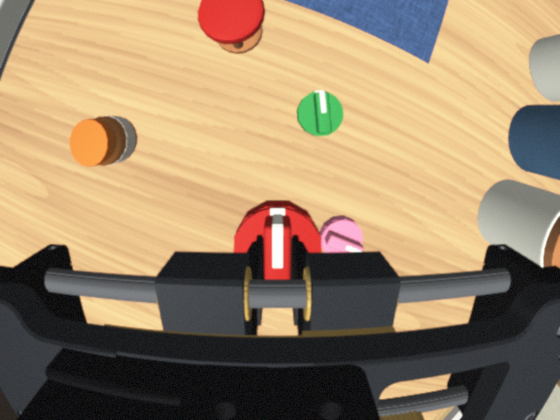

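The knob is held: its skirt shows at (277,235), and the white line runs up to (277,210) between the fingers. I'll carry it at this height towards the warmer, stopping short so that the dial is in front of the gripper in the wrist view.

Scaled: -185 mm / 300 = -0.6167, -148 mm / 300 = -0.4933.

Emit:
{"op": "move_tool", "data": {
  "rows": [
    [0.056,-0.1233,0,0,0],
    [0.112,-0.2467,0,0,0],
    [0.168,-0.37,0,0,0],
    [0.224,-0.4933,0,0,0],
    [0.28,-0.6167,0,0,0]
  ],
  "only": "pos|grip"
}}

```text
eef_pos: [466.8, -134.6, 208.3]
grip_force: 30.0
```

Emit:
{"op": "move_tool", "data": {
  "rows": [
    [0.056,-0.1233,0,0,0],
    [0.112,-0.2467,0,0,0],
    [0.168,-0.37,0,0,0],
    [0.224,-0.4933,0,0,0],
    [0.28,-0.6167,0,0,0]
  ],
  "only": "pos|grip"
}}

```text
eef_pos: [480.0, 68.3, 208.4]
grip_force: 30.0
```

Emit:
{"op": "move_tool", "data": {
  "rows": [
    [0.056,-0.1233,0,0.06,0],
    [0.112,-0.2467,0,0.12,0],
    [0.112,-0.2467,0,0.18,0],
    [0.112,-0.2467,0,0.24,0],
    [0.112,-0.2467,0,0.3,0]
  ]
}}

```text
t: 4.53
eef_pos: [485.3, 148.5, 208.1]
tcp_rot: [3.141, 0.001, -0.236]
ft_force: [0.1, 0.2, -1.0]
opening: 0.142
grip_force: 30.0
```

Emit:
{"op": "move_tool", "data": {
  "rows": [
    [0,0,0,0,0],
    [0,0,0,0,0],
    [0,0,0,0,0]
  ],
  "only": "pos|rot|t:|grip"
}}

```text
t: 4.78
eef_pos: [485.7, 147.2, 208.4]
tcp_rot: [3.141, 0.0, -0.228]
grip_force: 30.0
```

```bash
python3 - <<'E'
from h import *
s=state();print(s["eef_pos"],s["tcp_rot"],s["opening"],s["grip_force"])
c=camera_info("wrist");p,d=read_camera("wrist");np.savez("w3.npz",p=p,d=d,**c)
cv2.imwrite("pics/w3.png",p[:,:,::-1])
E
```

```text
[485.69675864 147.20111213 208.43953482] [ 3.14137914e+00  2.79613297e-04 -2.27843958e-01] 0.15037528913717552 29.985947012901306
```

View pics/w3.png

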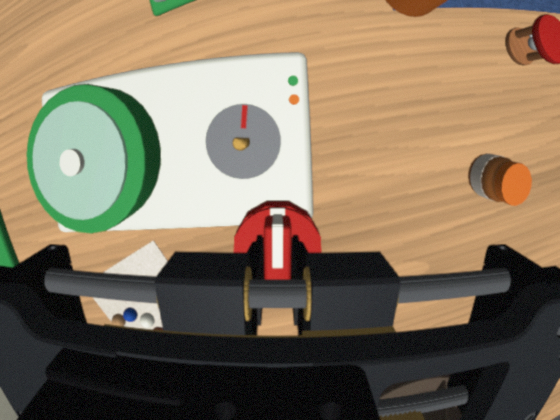

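The wrist view shows the dial at (243,141), the brass shaft at (241,143), the red mark from (244,128) to (245,105), and the held knob's skirt at (277,235). Now to measure all of these.

```bash
python3 - <<'E'
from h import *
z=np.load("w3.npz");info={k:z[k] for k in("vertical_fov","cx","cy","origin","attitude")}
p=z["p"]
h=cv2.cvtColor(p,cv2.COLOR_RGB2HSV).astype(int)
roi=np.zeros(p.shape[:2],np.uint8);roi[95:187,198:290]=1
g=((h[...,2]<170)).astype(np.uint8)*roi
g=cv2.morphologyEx(g,cv2.MORPH_CLOSE,np.ones((5,5)))
cnt=max(cv2.findContours(g,0,cv2.CHAIN_APPROX_NONE)[0],key=cv2.contourArea)[:,0]
P=onplane("wrist",cnt,73,info)[:,:2]
A=np.c_[2*P,np.ones(len(P))];s=np.linalg.lstsq(A,(P**2).sum(1),rcond=None)[0];dc=s[:2];print("dial",dc,"r",np.sqrt(s[2]+dc@dc))
m=(red(p)*roi);ys,xs=np.nonzero(m);M=onplane("wrist",np.c_[xs,ys],73,info)[:,:2];c=M.mean(0);u=np.linalg.svd(M-c)[2][0];u*=np.sign(u[0])
print("mark",len(M),c,"yaw",np.arctan2(u[1],u[0]),"yaw from centre",np.arctan2(*(c-dc)[::-1]))
b=((h[...,0]>10)&(h[...,0]<30)&(h[...,1]>100)).astype(np.uint8)*roi;ys,xs=np.nonzero(b);
for zz in(97,73):
  B=onplane("wrist",np.c_[xs,ys],zz,info)[:,:2];print("brass",len(B),zz,B.mean(0),B.min(0),B.max(0))
# bars/warmer edge
a=cv2.resize(p[200:264,230:325],(570,384),interpolation=cv2.INTER_CUBIC);b=cv2.resize(p[118:166,218:266],(384,384),interpolation=cv2.INTER_CUBIC)
cv2.imwrite("pics/w3c.png",cv2.resize(np.hstack([a,b]),(795,320))[:,:,::-1])
E
```

```text
dial [546.60507351 166.96828854] r 34.178766700706895
mark 88 [570.03043013 159.78748788] yaw -0.2928268493252131 yaw from centre -0.2974456238222652
brass 160 97 [547.28860183 165.25685571] [541.45332976 116.1336284 ] [575.33624084 172.66965486]
brass 160 73 [546.67193001 168.08065874] [540.34139468 114.78814352] [577.10008612 176.12261228]
```

View pics/w3c.png

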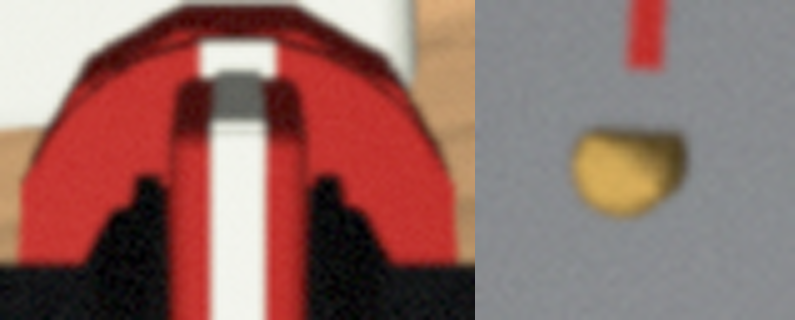

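```bash
python3 - <<'E'
from h import *
z=np.load("w3.npz");info={k:z[k] for k in("vertical_fov","cx","cy","origin","attitude")}
q=lambda uv,h:onplane("wrist",np.array(uv)-.4,h,info)[:,:2]
print("shaft",q([(239.75,143.35)],97))
y=-0.232;ex=np.array([np.cos(y),np.sin(y)]);ey=np.array([-ex[1],ex[0]])
tcp=info["origin"]*0
s=state();print(info["origin"],s["eef_pos"],s["tcp_rot"])
for top in(225,226.5,228):
  W=q([(230+238/5,200+122/5),(230+238/5,200+305/5)],top);print(top,"tip",W[0],"knob c",W[0]-22*ex,"yaw",np.arctan2(*(W[0]-W[1])[::-1]))
# knob width check and centre in tool y
K=q([(230+20/5,200+220/5),(230+457/5,200+220/5)],204.5);print(np.hypot(*(K[1]-K[0])),K.mean(0))
K=q([(230+20/5,200+220/5),(230+457/5,200+220/5)],206);print(np.hypot(*(K[1]-K[0])))
z1=np.load("w1.npz");print(z1["origin"])
E
```

```text
shaft [[547.159792   166.82431558]]
[554.55432938 131.98634979 379.77189767] [485.75539527 147.17570149 208.5074401 ] [ 3.14144119e+00  1.41075032e-04 -2.28641431e-01]
225 tip [507.26615732 142.64979853] knob c [485.85557048 147.70813531] yaw -0.22875636230157043
226.5 tip [507.72445924 142.54645178] knob c [486.3138724  147.60478856] yaw -0.22875636230157073
228 tip [508.18276117 142.44310503] knob c [486.77217432 147.5014418 ] yaw -0.2287563623015704
50.6245101243499 [489.33063599 146.71147329]
50.19125889470714
[ 511.99871007 -304.3143612   385.66315261]
```

The knob centre sits about at the TCP with yaw -0.229. The shaft is at (547,167) with mark yaw -0.295. I'll go over the shaft, then descend gently.

Scaled: 77 mm / 300 = 0.2567, 70 mm / 300 = 0.2333, 0.066 rad / 2 = 0.033.

Emit:
{"op": "move_tool", "data": {
  "rows": [
    [0.09,-0.0533,0.05,0.0165,0],
    [0.1827,-0.1087,0.1167,0.033,0],
    [0.1827,-0.1087,0.1833,0.033,0],
    [0.1827,-0.1087,0.2333,0.033,0],
    [0.1827,-0.1087,0.2567,0.033,0]
  ]
}}

```text
t: 5.25
eef_pos: [546.0, 166.1, 129.3]
tcp_rot: [3.14, 0.003, -0.296]
ft_force: [-0.0, -1.3, -1.8]
opening: 0.147
grip_force: 30.0
```

Emit:
{"op": "move_tool", "data": {
  "rows": [
    [0,0,0.0067,0,0],
    [0,0,0.0167,0,0],
    [0,0,0.0267,0,0],
    [0,0,0.0267,0,0],
    [0,0,0.0267,0,0]
  ]
}}

```text
t: 5.67
eef_pos: [546.8, 166.6, 124.3]
tcp_rot: [-3.141, -0.001, -0.298]
ft_force: [0.2, 0.6, -1.0]
opening: 0.142
grip_force: 30.0
```

```bash
python3 - <<'E'
from h import *
print([(state()["eef_pos"].round(1),state()["ft_force"].round(1)) for _ in range(1)])
p,d=read_camera("scene");a=cv2.resize(p[125:200,310:400],(720,600),interpolation=cv2.INTER_CUBIC);cv2.imwrite("pics/s4.png",a[:,:,::-1])
E
```

```text
[(array([546.8, 166.6, 124.3]), array([ 0.2,  0.6, -1. ]))]
```

View pics/s4.png

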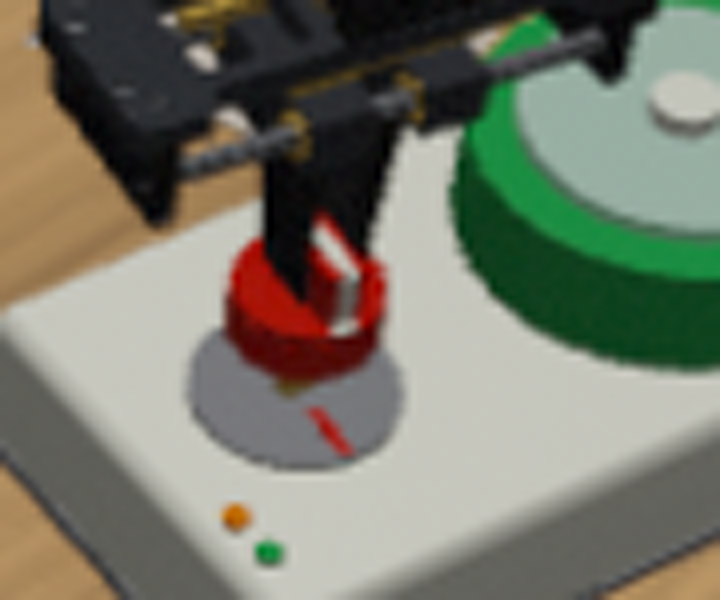

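The knob is over the shaft: brass shows under the skirt at (290,385), and the pointer faces the red mark at (330,430). Pressing down step by step.

Scaled: 6 mm / 300 = 0.02, 4 mm / 300 = 0.0133.

Emit:
{"op": "move_tool", "data": {
  "rows": [
    [0,0,0.0067,0,0],
    [0,0,0.0133,0,0],
    [0,0,0.02,0,0],
    [0,0,0.02,0,0]
  ],
  "only": "pos|ft|rot"
}}

```text
eef_pos: [546.6, 166.5, 117.2]
tcp_rot: [3.141, 0.0, -0.298]
ft_force: [0.9, 0.4, -0.8]
```

Emit:
{"op": "move_tool", "data": {
  "rows": [
    [0,0,0.005,0,0],
    [0,0,0.01,0,0],
    [0,0,0.0133,0,0],
    [0,0,0.0133,0,0]
  ],
  "only": "pos|ft|rot"
}}

```text
eef_pos: [546.7, 166.5, 113.4]
tcp_rot: [3.141, 0.0, -0.298]
ft_force: [0.8, -0.6, -1.9]
```

Underside is about 7 mm below the tip with no resistance, so it has entered the socket.

Scaled: 6 mm / 300 = 0.02, 4 mm / 300 = 0.0133.

Emit:
{"op": "move_tool", "data": {
  "rows": [
    [0,0,0.0067,0,0],
    [0,0,0.0133,0,0],
    [0,0,0.02,0,0],
    [0,0,0.02,0,0]
  ],
  "only": "pos|ft|rot"
}}

```text
eef_pos: [546.7, 166.5, 107.2]
tcp_rot: [3.141, -0.0, -0.298]
ft_force: [1.4, -0.5, -1.1]
```

Emit:
{"op": "move_tool", "data": {
  "rows": [
    [0,0,0.0033,0,0],
    [0,0,0.0067,0,0],
    [0,0,0.0083,0,0],
    [0,0,0.0083,0,0],
    [0,0,0.0083,0,0]
  ],
  "only": "pos|ft|rot"
}}

```text
eef_pos: [546.7, 166.5, 105.1]
tcp_rot: [3.142, -0.0, -0.298]
ft_force: [1.6, -0.3, -2.0]
```

Emit:
{"op": "move_tool", "data": {
  "rows": [
    [0,0,0.0033,0,0],
    [0,0,0.0067,0,0],
    [0,0,0.0067,0,0],
    [0,0,0.0067,0,0]
  ],
  "only": "pos|ft|rot"
}}

```text
eef_pos: [546.7, 166.5, 103.3]
tcp_rot: [-3.142, -0.0, -0.298]
ft_force: [0.5, -1.5, 4.2]
```

Scaled: 2 mm / 300 = 0.0067, 1 mm / 300 = 0.0033.

Emit:
{"op": "move_tool", "data": {
  "rows": [
    [0,0,0.0033,0,0],
    [0,0,0.0067,0,0],
    [0,0,0.0067,0,0],
    [0,0,0.0067,0,0]
  ],
  "only": "pos|ft|rot"
}}

```text
eef_pos: [546.7, 166.5, 101.4]
tcp_rot: [-3.142, -0.0, -0.298]
ft_force: [-0.6, -0.8, 7.0]
```

Emit:
{"op": "move_tool", "data": {
  "rows": [
    [0,0,0.0033,0,0],
    [0,0,0.0067,0,0],
    [0,0,0.0067,0,0],
    [0,0,0.0067,0,0]
  ],
  "only": "pos|ft|rot"
}}

```text
eef_pos: [546.7, 166.5, 99.8]
tcp_rot: [-3.141, -0.001, -0.298]
ft_force: [-2.3, -1.3, 12.4]
```

Scaled: 0.7 mm / 300 = 0.0023.

Emit:
{"op": "move_tool", "data": {
  "rows": [
    [0,0,0.0023,0,0],
    [0,0,0.0023,0,0],
    [0,0,0.0023,0,0]
  ],
  "only": "pos|ft|rot"
}}

```text
eef_pos: [546.8, 166.6, 99.7]
tcp_rot: [-3.141, -0.001, -0.298]
ft_force: [-3.2, -1.8, 17.8]
```

Emit:
{"op": "move_tool", "data": {
  "rows": [
    [0,0,0,0,0],
    [0,0,0,0,0],
    [0,0,0,0,0]
  ]
}}

```text
t: 8.63
eef_pos: [546.8, 166.6, 99.7]
tcp_rot: [-3.141, -0.001, -0.298]
ft_force: [-4.1, -2.4, 18.9]
opening: 0.142
grip_force: 30.0
```

```bash
python3 - <<'E'
from h import *
p,d=read_camera("scene");a=cv2.resize(p[125:200,310:400],(720,600),interpolation=cv2.INTER_CUBIC);cv2.imwrite("pics/s5.png",a[:,:,::-1])
E
```

```text
(no output)
```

View pics/s5.png

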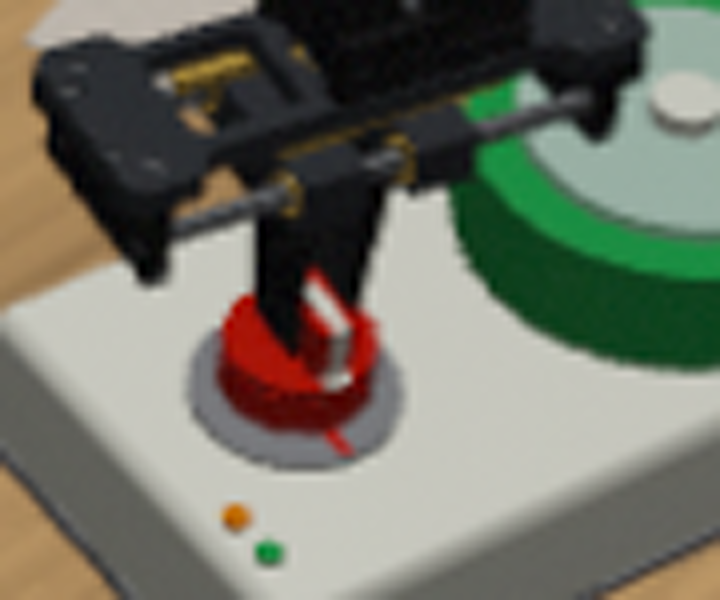

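The knob sits low over the dial, with the pointer at (340,350) in line with the red mark at (340,440). The descent has stopped at 99.7 mm with about 19 N, so the shaft is on its stop.

```bash
python3 -c "
from cell import *
print(job_done())"
```

```text
the job is handed in; nothing more can be done
None
```

The red knob is fully home on the D-shaft with its pointer in line with the red mark, still gripped at 30 N and pressed at about 19 N with the shaft at its stop; the job was handed in at about 8.7 s, but no verdict was returned.

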